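# Clamp an oil bottle in a cam-lever bottle holder

## Task

Fix the oil bottle in the holder so that its cork can later be pulled with one hand: push the sliding jaw in by its black knob until the bottle is stopped by the grey V-block and the jaw's springs are well compressed against it, then throw the red cam lever right over centre to the far side so that it locks the rod, and let go. The bottle must stay upright and remain held by the jaw; do not crush it and do not disturb the jars standing behind.

Things in the scene. Friction and masses are not known exactly. Their poses are not given: they have to be found in the camera images.
- holder: Wooden-based bottle holder, 150 (x) by 410 (y) mm, fixed on the board over the hob. Origin on its underside, below the lever's pivot; z up; +y is the closing direction. Along y: push knob, two aluminium portals with the lever between (y -34 to 34, x -31 to 31, top z 76 mm), sprung jaw, bottle, grey V-block. Rod and bottle stand on its base, 12 mm above the origin
- seat_range (a point): Point on the base's top, 139 mm to +y of the holder's origin: middle of the range in which the V-block is bolted. The block's place differs each time and is not reported: the axis of a bottle seated in it lies within 11 mm of this point along y, at holder x = 0. The end of the jaw's travel must be felt (or seen)
- rod: Steel rod (22 wide, 16 high) in a guide, slides along holder y only. Origin on its underside, below the face of the uncompressed jaw; axes as the holder's. The jaw, a rubber-faced plate 60 wide, top 58 mm up, gives 12 mm on springs (0.8 N at first touch, 3.2 N fully in, then solid). Lever open: the rod drags with about 5 to 11 N and stays where left. Lever closed: locked
- push_knob (a point): Centre of the black round knob on the rod's tail, to be pinched from above or pushed: 28 mm diameter, from 16 mm below to 16 mm above this point (rod's top 26 mm below). 245 mm behind (-y of) the jaw face; starts 167 to 177 mm to -y of the lever's pivot; the push takes about 30 to 75 mm
- lever (a joint): Red cam lever's angle (rad): 0 = open (start), toward holder -x (robot's side), 20 deg above level; grows as it rises and swings over to +x; 1.22 upright; 2.618 closed at its stop on the far side, 10 deg above level. It resists (to about 3 to 4 N at the barrel); short of dead centre (2.28) it springs back, within 0.1 of it it may stick, from 2.4 on it snaps shut by itself
- lever_barrel (a point): Centre of the red barrel grip at the lever's free end: 20 mm diameter, 40 mm long along holder y (parallel to the pivot), 95 mm from the pivot. Pinched by its two ends from above it turns between the fingers through the whole swing, but it creeps back between them under the spring by up to 25 mm (at 60 N grip): lead it, or press it down from above at the end
- lever_pivot (a point): Centre of the lever's steel pin (hinge along holder y), above the holder's origin, 48 mm above its underside when open. The pin is sprung: the cam lifts it as the lever swings, by about 3 mm at 0.65 rad, 6 mm at 1.2 rad, 9 mm at 2.3 rad
- bottle: Small oil bottle with cork, 47 mm diameter, 112 mm high, 0.17 kg. Origin: centre of its underside, z up. Stands loosely on the holder's base between jaw and V-block, axis at holder y = 106 to 114 mm at the start
- salt_shaker: Salt shaker, 44 mm diameter, 90 mm high, standing behind the holder; leave alone. Origin: centre of its underside
- spice_jar: Spice jar with a yellow cap, 45 mm diameter, 100 mm high, standing behind the holder; leave alone. Origin: centre of its underside
- spice_jar_blue: Spice jar with white cap and blue label, 47 mm diameter, 98 mm high, standing behind the holder; leave alone. Origin: centre of its underside
- cam_pin: The sprung pin that carries the cam lever; origin at the lever's pivot. Through it the cam bears on the rod with about 3 N when open and about 65 N when locked. Not to be handled

How it is judged:
By the outcome, as a careful person would: the job done as asked, in the order asked, and still so for the second after the job is handed in, with the robot touching nothing.
It also fails if it takes over 61 s, if anything falls off the work surface, if the arm or the gripper's body presses on something with over 40 N, if the wrist force passes 120 N, or if a joint passes its speed limit or range.

## Robot

A 6-joint arm with a two-finger parallel gripper is mounted at the origin on a cart in front of the work surface, level with it; the furniture and walls round the work are solid. World frame = base frame: x ahead of the robot, y to its left, z up, the work surface at z = 0. Lengths are in m, angles in rad, forces in N, time in s.
With the tool pointing down it reaches from about 0.425 to 1.125 m from the base axis. Payload 14.9 kg.
Tool frame: the origin (TCP) lies on the centre line of the jaws, within the pads' length; the fingertips stand ctrl.tcp_to_tips ahead of it and the grasp point (between the pads) lies 8 mm behind it (ctrl.tcp_to_tips is the distance from the TCP to the fingertips, in m); z points along the fingers, y is the line along which they close (so a half turn about z gives the same grasp; the last joint's range is limited). The gripper opens to 91 mm and grips with 3 to 60 N. Pads are 32 mm wide; open, the fingers measure 118 mm over their backs; the gripper's body (76 mm by 178 mm) begins 60 mm behind the grasp point.
Start: joints at [-1.293, 0.379, 1.734, -0, 1.028, -0.033], TCP at [0.214, -0.666, 0.225] pointing down, gripper open.
Joint ranges: [-2.77, 2.77], [-0.74, 2.19], [0, 2.66], [-1.06, 4.2], [0.31, 2.87], [-3.08, 3.08]. Speed limits (rad/s): [1.89, 1.89, 2.39, 3.14, 3.14, 3.14].

## Interface

Orientations are given as [roll, pitch, yaw] about the fixed x, y, z axes, in that order (R = Rz(yaw) Ry(pitch) Rx(roll)).
In Python, from workcell import ctrl, hand, kinematics, imaging, finish_job, spotter gives the robot as it stands. Calls block until the motion is done:
- ctrl.reach(position, orientation): joint-space move of the TCP to a pose.
- ctrl.move_l(position, frame=None, speed=0.15, guard=None): straight line of the TCP; frame=None keeps the orientation; speed is the mean speed in m/s. With guard (N) it stops when the force on the tool has changed by that much, and returns True; else False.
- ctrl.movej(angles): joint-space move.
- hand.gripper_open() and hand.grasp(strength=None): open the fingers fully, or close them until they stop; strength is the grip in N (None keeps the last).
- ctrl.pause(seconds).
- kinematics.inverse_kinematics(position, orientation): joint angles nearest the present ones, or None.
- imaging.camera(name): name is "scene" or "top" or "wrist"; returns a dict with "frame" (400x640x3 uint8, red, green, blue), "z_map" (400x640 float32, m along the optical axis (not along the pixel's ray), 0 where there is no reading), "K" (3x3 intrinsics, pixels), "rvec" (rotation vector, rad) and "tvec" (3), from world to camera coordinates, as OpenCV has them; the wrist camera has in their place "T_tool_cam" (4x4, takes a point from camera to tool coordinates, whose origin is the TCP and whose axes are the flange's). Camera axes: x right, y down, z forward; pixel columns grow to the right and rows downward; lengths in m; the calibration is good to about 2 mm. A picture is of the moment at which its call begins: read the wrist's pose just before it.
A pose or a line that the arm cannot do raises ctrl.IKError and nothing moves.
- finish_job(): hands the job in; it is judged then, once.
Trained networks look in the newest picture that a camera, given by its name, has taken for a name from the list of things; names that differ only in an ending like _2 or _b are one class to them, and where a whole thing is asked for, a point or a joint stands for the part that bears it (a point fixed in the world has none). Each returns a list of dicts, best first, with "score" (0 to 1); they miss things now and then, are a little off and sometimes report something else, mostly with a low value. They report only what shows in the picture. A call takes as long as a camera call.
- spotter.recognise(query, camera): "location" ([column, row] in pixels, amid what is visible of it).
- spotter.place_of(query, camera): "location" ([column, row] in pixels: a listed point, or the origin of a listed thing).
Readings, each from a call of its own:
- ctrl.current_time(): time.
- ctrl.current_joints(): joint angles.
- ctrl.current_qd(): joint speeds.
- ctrl.current_effort(): joint torques, N m.
- ctrl.current_eef_pos(): TCP position.
- ctrl.current_tcp_rot(): TCP orientation.
- ctrl.current_ft_force(): force on the tool from outside, world axes, zero at the start.
- ctrl.current_wrist_torque(): the same for the moment, N m.
- ctrl.current_grip_width(): finger opening in m.
- ctrl.current_grasp_force(): force on a finger pad.
Only numpy, scipy, OpenCV 4.12 (cv2) and the standard library are available. Lean on these libraries where they do the work, as an engineer would, in place of code of your own. Each camera call takes 0.05 s, during which the arm holds its last target. There are 200 camera calls.

## Working session

There is one attempt and no reset: what is moved stays moved. The work goes in short steps, each a Python script; the robot and the scene stay as the last script left them, time stands still between calls to the robot, and variables do not carry over. Pictures are saved under pics/ and viewed, at most 10 in all, crops included, and the job is handed in when it is done.

```bash
ls; mkdir -p pics; cat > h.py <<'E'
import numpy as np, cv2
from workcell import ctrl, hand, kinematics, imaging, finish_job, spotter
def world(c,px,z=None,win=0):
    """pixel -> world point; by depth, or on the plane world z"""
    R=cv2.Rodrigues(np.array(c['rvec'],float))[0]; t=np.array(c['tvec'],float).ravel()
    r=np.linalg.inv(c['K'])@[px[0],px[1],1.]
    o=-R.T@t; d=R.T@r
    if z is None:
        s=c['z_map'][int(round(px[1])),int(round(px[0]))]
    else: s=(z-o[2])/d[2]
    return o+s*d
E
python3 - <<'E'
from h import *
print(ctrl.current_time(), ctrl.tcp_to_tips, ctrl.current_tcp_rot())
for n in ["scene","top"]:
    c=imaging.camera(n); cv2.imwrite(f'pics/{n}1.png',c['frame'][:,:,::-1])
    for q in ["holder","push_knob","lever_barrel","lever_pivot","bottle","rod","seat_range","salt_shaker","spice_jar","spice_jar_blue"]:
        for r in spotter.place_of(q,n)[:2]:
            p=r['location']; print(n,q,np.round(p),round(r['score'],2),np.round(world(c,p),3))
E
```

```text
pics
workcell.py
0.0 0.011 [-3.14045665e+00 -3.69730376e-05  3.10818875e-01]
scene holder [355. 244.] 0.82 [ 0.505 -0.024  0.118]
scene push_knob [383. 181.] 0.66 [ 0.544 -0.252  0.122]
scene push_knob [252. 208.] 0.66 [ 0.772 -0.087  0.07 ]
scene lever_barrel [404. 225.] 0.85 [ 0.439 -0.08   0.147]
scene lever_pivot [357. 225.] 0.59 [ 0.518 -0.057  0.132]
scene bottle [332. 277.] 0.56 [0.499 0.078 0.123]
scene rod [344. 262.] 0.91 [0.502 0.026 0.115]
scene seat_range [329. 288.] 0.66 [0.494 0.095 0.115]
scene seat_range [278. 188.] 0.48 [ 0.772 -0.188  0.068]
scene salt_shaker [254. 210.] 0.63 [ 0.769 -0.089  0.064]
scene spice_jar [218. 236.] 0.71 [0.778 0.02  0.061]
scene spice_jar_blue [278. 188.] 0.83 [ 0.771 -0.189  0.068]
top holder [320. 239.] 0.81 [ 0.528 -0.078  0.129]
top push_knob [403. 228.] 0.57 [ 0.556 -0.263  0.125]
top lever_barrel [328. 275.] 0.85 [ 0.449 -0.097  0.142]
top lever_barrel [266. 241.] 0.24 [0.52  0.042 0.127]
top lever_pivot [326. 239.] 0.94 [ 0.527 -0.092  0.133]
top bottle [276. 244.] 0.56 [0.515 0.016 0.169]
top rod [292. 243.] 0.94 [ 0.518 -0.011  0.069]
top seat_range [265. 242.] 0.74 [0.518 0.052 0.07 ]
top salt_shaker [336. 134.] 0.52 [ 0.767 -0.108  0.121]
top spice_jar [288. 127.] 0.84 [ 0.773 -0.001  0.155]
```

View pics/scene1.png

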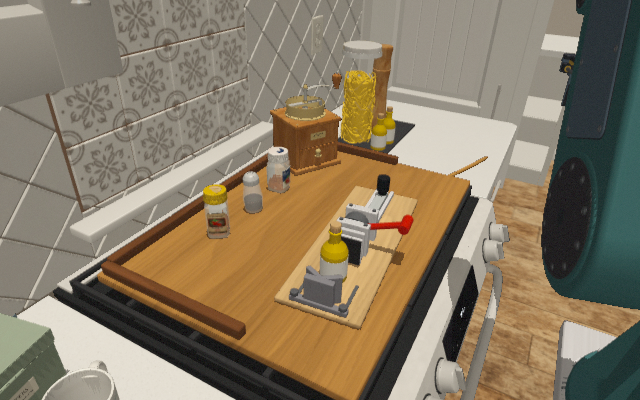

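View pics/top1.png

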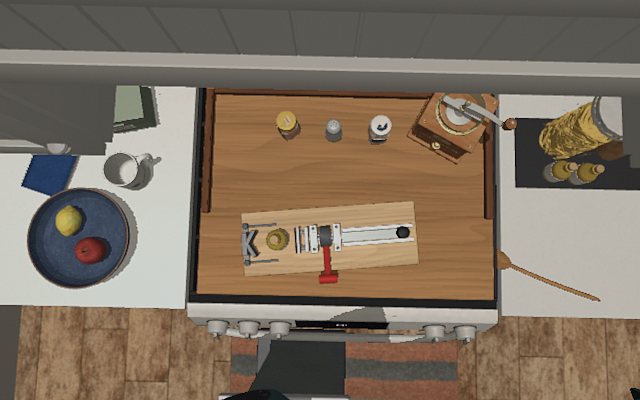

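The scene picture shows the holder with the knob at about (383,181), the barrel at (404,225) and the bottle at (333,262). In the top picture these are at (403,232), (328,278) and (277,240), and the jars stand well behind. Next I'll measure the holder frame from depth.

```bash
cat > m.py <<'E'
from h import *
def cloud(n="top"):
    c=imaging.camera(n); R=cv2.Rodrigues(np.array(c['rvec'],float))[0]; t=np.array(c['tvec'],float).ravel()
    v,u=np.mgrid[:400,:640]; z=c['z_map']
    r=np.stack([u,v,np.ones_like(u)],-1)@np.linalg.inv(c['K']).T*z[...,None]
    return c,(r-t)@R
E
python3 - <<'E'
from m import *
c,P=cloud("top")
print("board z",np.round(P[290,250],3),np.round(P[180,300],3))
print("base z",[np.round(P[v,u],3) for u,v in [(255,265),(350,265),(400,255),(380,212),(300,220)]])
zb=np.median([P[v,u,2] for u,v in [(255,265),(350,265),(400,255),(380,212),(300,220)]])
for p in [(242,214),(414,202),(417,263),(246,277)]: print(np.round(world(c,p,zb),4))
# base mask by height above board
zt=np.median(P[285:292,230:270,2]); m=((P[...,2]>zt+.006)&(P[...,2]<zt+.3)).astype(np.uint8); m[:195]=0;m[290:]=0;m[:,:225]=0;m[:,440:]=0
print('board',zt,'base',zb,cv2.minAreaRect(np.argwhere((P[...,2]>zb-.006)&(P[...,2]<zb+.006)&(m>0))[:,::-1].astype(np.float32)))
b=P[(P[...,2]>zb-.006)&(P[...,2]<zb+.006)&(m>0)][:,:2].astype(np.float32)
print(cv2.minAreaRect(b*1000))
f=c['frame'].astype(int)
red=(f[...,0]>150)&(f[...,1]<60)&(f[...,2]<60)&(m>0)
q=P[red]; print('red',len(q),q.min(0),q.max(0))
k=P[222:242,394:412]; k=k[k[...,2]>zb+.045]; print('knob',len(k),np.median(k,0),k.min(0),k.max(0))
for vv in (226,232,238): print(np.round(P[vv,392:414:3,2],3))
print('portals z',np.round(P[238,295:350:3,2],3))
s,S=cloud("scene")
k=S[174:198,374:394].reshape(-1,3);fk=s['frame'][174:198,374:394].reshape(-1,3).max(1)<50; k=k[fk];print('sc knob',len(k),np.median(k,0),k.min(0),k.max(0))
E
```

```text
board z [0.405 0.085 0.052] [ 0.668 -0.026  0.057]
base z [array([0.464, 0.073, 0.067]), array([ 0.469, -0.148,  0.073]), array([ 0.495, -0.265,  0.068]), array([ 0.595, -0.217,  0.067]), array([ 0.572, -0.029,  0.069])]
[0.583  0.1083 0.0677]
[ 0.6205 -0.2977  0.0677]
[ 0.4773 -0.3053  0.0677]
[0.4363 0.0932 0.0677]
board 0.05599272624729741 base 0.06769207442913182 ((331.09698486328125, 240.9993133544922), (210.6654052734375, 89.0586929321289), 1.388716459274292)
((525.1436767578125, -102.80227661132812), (496.6363830566406, 209.3291015625), 89.88306427001953)
red 199 [ 0.43640137 -0.11492584  0.11480858] [ 0.51006779 -0.07996827  0.15175605]
knob 126 [ 0.54695444 -0.2632741   0.12666743] [ 0.51322303 -0.27648668  0.11332063] [ 0.55862871 -0.09148498  1.23542935]
[0.081 1.235 0.081 0.08  0.08  0.077 0.079 0.067]
[0.08  0.082 0.125 0.125 0.128 0.127 0.067 0.069]
[0.085 0.066 0.067 0.11  0.125 0.078 0.082 0.077]
portals z [0.123 0.124 0.067 0.066 0.124 0.132 0.131 0.136 0.11  0.124 0.132 0.134
 0.129 0.132 1.235 0.13  0.084 0.084 0.08 ]
sc knob 213 [ 0.54430432 -0.25531322  0.11221378] [ 0.53399462 -0.27150768  0.08457857] [ 0.5584091  -0.24958885  0.12908776]
```

```bash
cat >> m.py <<'E'
def wcloud():
    p=np.array(ctrl.current_eef_pos()); R=Rot.from_euler('xyz',ctrl.current_tcp_rot()).as_matrix()
    c=imaging.camera("wrist"); T=np.array(c['T_tool_cam'])
    v,u=np.mgrid[:400,:640]; z=c['z_map']
    r=np.stack([u,v,np.ones_like(u)],-1)@np.linalg.inv(c['K']).T*z[...,None]
    return c,(r@T[:3,:3].T+T[:3,3])@R.T+p
from scipy.spatial.transform import Rotation as Rot
E
python3 - <<'E'
from m import *
for s in (-1,1):
    print(s,kinematics.inverse_kinematics([.5465,-.262,.26],[np.pi,0,.097+s*np.pi/2]))
print(kinematics.inverse_kinematics([.53-.089,-.09,.26],[np.pi,0,.097]),kinematics.inverse_kinematics([.53+.094,-.08,.14],[np.pi,0,.097]))
ctrl.reach([.5465-.01,-.20,.33],[np.pi,0,.097-np.pi/2])
print(ctrl.current_time(),ctrl.current_joints(),ctrl.current_ft_force())
c,P=wcloud(); cv2.imwrite('pics/w1.png',c['frame'][:,:,::-1]); np.savez('w1.npz',P=P,f=c['frame'])
for q in ["push_knob","lever_barrel","lever_pivot","rod"]:
    for r in spotter.place_of(q,"wrist")[:1]:
        l=r['location'];print(q,np.round(l),r['score'],np.round(P[int(l[1]),int(l[0])],4))
E
```

```text
-1 [-4.85498614e-01  1.92633822e-01  1.90803910e+00 -4.44089210e-16
  1.04091973e+00  2.55909404e+00]
1 [-0.48549861  0.19263382  1.9080391   0.          1.04091973 -0.58249861]
[-2.53107683e-01 -8.15638964e-02  2.19904203e+00 -4.44089210e-16
  1.02411452e+00  1.22068864e+00] [-1.64554638e-01  3.80285628e-01  1.91629472e+00 -4.44089210e-16
  8.45012304e-01  1.30924169e+00]
3.4833 [-3.98119477e-01  6.45677354e-02  1.91877582e+00 -8.25530283e-05
  1.15829599e+00  2.64644801e+00] [-0.01643805  0.1544709   0.2181351 ]
push_knob [317. 128.] 0.79 [ 0.5482 -0.268   0.1297]
lever_barrel [382. 263.] 0.64 [ 0.4465 -0.1062  0.1483]
lever_pivot [321. 255.] 0.19 [ 0.5283 -0.1     0.1315]
```

View pics/w1.png

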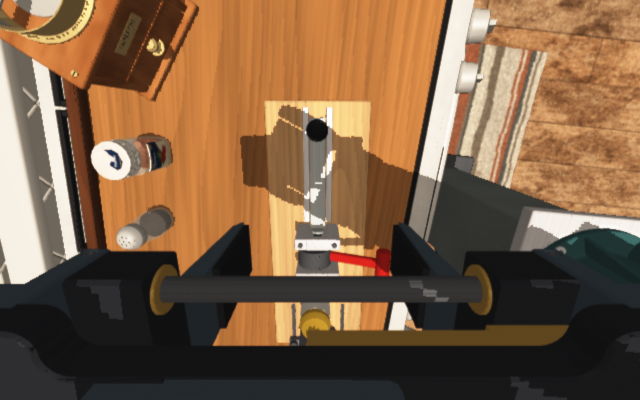

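The wrist picture shows the knob at (317,130), the near portal at (318,240) and the barrel at (382,263). I'll refine the positions from this depth.

```bash
python3 - <<'E'
import numpy as np,cv2
d=np.load('w1.npz');P=d['P'];f=d['f'].astype(int)
k=P[110:150,295:340];fk=f[110:150,295:340].max(-1)<45
k=k[fk];k=k[k[:,2]>.12];print('knob',len(k),np.median(k,0),k.min(0),k.max(0),cv2.minEnclosingCircle((k[:,:2]*1000).astype(np.float32)))
def edge(rows,side):
    o=[]
    for v in rows:
        z=P[v,:,2]; on=np.where((z>.0625)&(z<.075)&(np.arange(640)>255)&(np.arange(640)<385))[0]
        if len(on): o.append(P[v,on[0] if side==0 else on[-1],:2])
    return np.array(o)
for s in (0,1):
    e=edge(range(108,215,4),s); c=np.polyfit(e[:,1],e[:,0],1); r=e[:,0]-np.polyval(c,e[:,1]); g=abs(r)<.004
    c=np.polyfit(e[g,1],e[g,0],1); print(s,'slope',-c[0],'x at y=-.2',np.polyval(c,-.2),g.sum(),len(g))
print('z base',np.round(P[120,275:300:5,2],4),np.round(P[180,345:360:5,2],4))
red=(f[...,0]>130)&(f[...,1]<60)&(f[...,2]<60);q=P[red];q=q[(q[:,2]>.09)&(q[:,2]<.17)];print('red',len(q),q.min(0),q.max(0))
b=q[q[:,0]<.456];print('barrel',np.median(b,0),b.min(0),b.max(0))
E
```

```text
knob 355 [ 0.54835966 -0.26559289  0.12760483] [ 0.53554039 -0.27755758  0.12526353] [ 0.56063962 -0.25324577  0.1304681 ] ((548.2069702148438, -265.3838195800781), 12.997880935668945)
0 slope 0.09674913031392163 x at y=-.2 0.6165267225541046 27 27
1 slope 0.09524959069626293 x at y=-.2 0.4680694163598447 27 27
z base [0.0697 0.0685 0.0685 0.0689 0.0682] [0.0688 0.0685 0.0713]
red 485 [ 0.43387729 -0.1028711   0.11451224] [ 0.51374073 -0.08270042  0.14945529]
barrel [ 0.44827294 -0.09157132  0.14496813] [ 0.43387729 -0.10206987  0.1366128 ] [ 0.45593355 -0.08270042  0.14945529]
```

```bash
cat >> m.py <<'E'
YAW=.096; HX=np.array([np.cos(YAW),np.sin(YAW),0]); HY=np.array([-np.sin(YAW),np.cos(YAW),0])
E
python3 - <<'E'
from m import *
K=np.array([.5482,-.2655,.107])
ctrl.reach(K+[0,0,.09],[np.pi,0,YAW-np.pi/2])
print(ctrl.move_l(K,speed=.1,guard=8)); hand.grasp(40); ctrl.pause(.1)
p0=np.array(ctrl.current_eef_pos());print(p0,ctrl.current_grip_width(),ctrl.current_grasp_force(),ctrl.current_ft_force(),ctrl.current_time())
f0=np.array(ctrl.current_ft_force())
print(ctrl.move_l(p0+.025*HY,speed=.06,guard=25))
s=.025; L=[]
while s<.080:
    s+=.0015
    g=ctrl.move_l(p0+s*HY,speed=.02,guard=12)
    F=(np.array(ctrl.current_ft_force())-f0)@HY; a=(np.array(ctrl.current_eef_pos())-p0)@HY
    L.append(-F); print(round(s*1000,1),round(a*1000,2),round(F,2),g)
    if g or (len(L)>4 and -F>np.median(L[:5])+5): break
print(ctrl.current_time(),ctrl.current_grip_width())
E
```

```text
False
[ 0.5481344  -0.26551242  0.10696845] 0.026944808614376127 40.000171767314896 [-0.67542911 -0.10439373  0.46453658] 6.525
False
26.5 26.18 -3.27 False
28.0 27.65 -5.46 False
29.5 29.22 -4.56 False
31.0 30.75 -4.95 False
32.5 32.3 -4.35 False
34.0 33.85 -5.18 False
35.5 35.4 -5.22 False
37.0 36.91 -4.69 False
38.5 38.43 -5.45 False
40.0 39.98 -4.58 False
41.5 41.45 -4.49 False
43.0 42.99 -5.1 False
44.5 44.49 -4.15 False
46.0 45.99 -4.34 False
47.5 47.51 -4.0 False
49.0 49.01 -4.75 False
50.5 50.5 -4.17 False
52.0 52.01 -4.06 False
53.5 53.48 -4.78 False
55.0 55.0 -5.8 False
56.5 56.45 -4.9 False
58.0 57.95 -5.25 False
59.5 59.41 -5.4 False
61.0 60.88 -6.23 False
62.5 62.4 -7.28 False
64.0 63.39 -10.15 False
13.5917 0.02720853792342641
```

```bash
python3 - <<'E'
from m import *
p=np.array(ctrl.current_eef_pos()); p0=np.array([0.5481344,-0.26551242,0.10696845])
ctrl.move_l(p0+.0615*HY,speed=.02)
print((np.array(ctrl.current_eef_pos())-p0)@HY, np.array(ctrl.current_ft_force())@HY)
hand.gripper_open()
ctrl.move_l(p0+.0615*HY+[0,0,.13],speed=.25)
K1=p0+.0615*HY
# over to the lever, tool y along holder y
piv=np.array([.5482,-.2655,.104])  # to be refined from top picture
c,P=cloud("top");cv2.imwrite('pics/top2.png',cv2.resize(c['frame'][190:290,220:440,::-1],None,fx=3,fy=3,interpolation=cv2.INTER_CUBIC))
s,S=cloud("scene")
for n,cc,PP in (("top",c,P),("scene",s,S)):
    f=cc['frame'].astype(int);red=(f[...,0]>130)&(f[...,1]<60)&(f[...,2]<60);q=PP[red];q=q[(q[:,2]>.09)&(q[:,2]<.17)&(q[:,0]<.6)&(q[:,1]>-.2)&(q[:,1]<0)];b=q[(q-[.54,-.09,0])@HX<-.075]
    print(n,len(q),'barrel',np.median(b,0),'along y',np.percentile(b@HY,[2,98]),'x',np.percentile(b@HX,[2,98]),'z',np.percentile(b[:,2],[2,98]))
print(ctrl.current_time())
cv2.imwrite('pics/scene2.png',cv2.resize(s['frame'][170:330,270:430,::-1],None,fx=3.5,fy=3.5,interpolation=cv2.INTER_CUBIC))
E
```

```text
0.06173559827255395 -0.15537334670276312
top 186 barrel [ 0.44706951 -0.08963817  0.142646  ] along y [-0.1431872  -0.12062892] x [0.4241385  0.45293064] z [0.13201335 0.14855415]
scene 273 barrel [ 0.4434423  -0.08120716  0.13867236] along y [-0.14275438 -0.11917614] x [0.4221771  0.45245755] z [0.12951048 0.14695284]
15.6917
```

View pics/scene2.png

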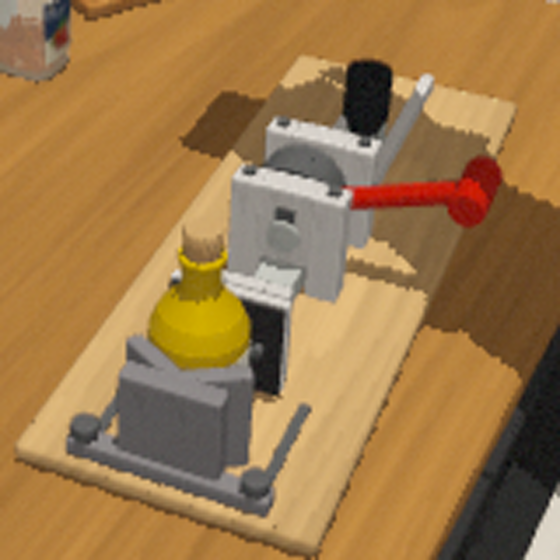

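The picture shows the bottle upright between the V-block (180,410) and the jaw (270,340), with the lever still open and its barrel at (475,190). Next I'll measure the barrel from above.

```bash
python3 - <<'E'
from m import *
B=.431*HX-.143*HY
B[2]=.27
ctrl.reach(B,[np.pi,0,YAW])
c,P=wcloud(); f=c['frame']; cv2.imwrite('pics/w2.png',f[:,:,::-1])
s,S=cloud("scene");t,T=cloud("top")
for n,ff,PP in (("wrist",f,P),("scene",s['frame'],S),("top",t['frame'],T)):
    h=cv2.cvtColor(ff,cv2.COLOR_RGB2HSV).astype(int); red=((h[...,0]<6)|(h[...,0]>174))&(h[...,1]>170)&(h[...,2]>40)
    q=PP[red];q=q[(q[:,2]>.10)&(q[:,2]<.17)];x=q@HX;y=q@HY
    k=(x>.40)&(x<.54)&(y>-.2)&(y<-.08);q,x,y=q[k],x[k],y[k]
    b=x<.448; a=x>.455
    if b.sum(): print(n,b.sum(),'y',np.percentile(y[b],[1,50,99]),'x',x[b].min(),'z',np.percentile(q[b,2],[1,99]),'arm y',np.percentile(y[a],[5,50,95]) if a.any() else 0)
    w=(PP[...,2]>.126)&(PP[...,2]<.136); yy=(PP@HY)[w];xx=(PP@HX)[w];m=(xx>.487)&(xx<.553)&(yy>-.2)&(yy<-.09);print(' portals',m.sum(),np.percentile(yy[m],[1,99]) if m.any() else 0,np.percentile(xx[m],[1,99]) if m.any() else 0)
print(ctrl.current_time(),ctrl.current_eef_pos())
E
```

```text
wrist 781 y [-0.15961054 -0.14005411 -0.12056047] x 0.42287767228876894 z [0.13611009 0.14843142] arm y [-0.14636526 -0.14005279 -0.13372186]
 portals 2978 [-0.1733643  -0.10670046] [0.49080208 0.55005921]
scene 210 y [-0.15555551 -0.128803   -0.11836219] x 0.42125695586258677 z [0.12805761 0.14750893] arm y [-0.1404807  -0.13459637 -0.13188939]
 portals 593 [-0.17233803 -0.10474016] [0.48929993 0.54966103]
 portals 527 [-0.17317271 -0.10630318] [0.48884177 0.54842117]
17.1417 [ 0.44285365 -0.10119936  0.26980302]
```

View pics/w2.png

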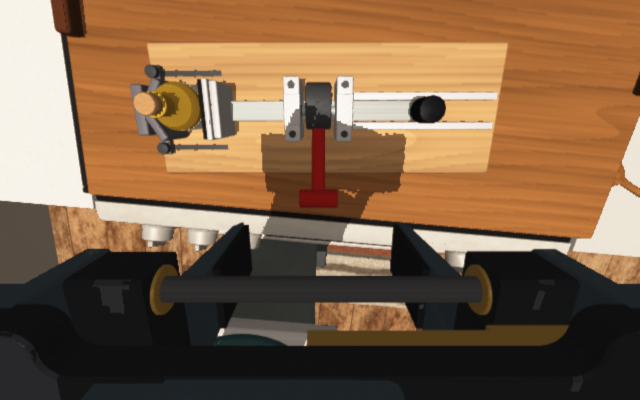

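The wrist picture shows the red barrel at (318,198), the portals at (291/345,105) and the knob at (428,108), with the bottle seated. I'll pinch the barrel now and swing it over with a lead.

```bash
cat >> m.py <<'E'
PX,PY=.5207,-.140
def barrel(th):
    zp=.104+np.interp(th,[0,.65,1.2,2.3],[0,.003,.006,.009]); a=np.radians(20)+th
    p=(PX-.095*np.cos(a))*HX+PY*HY; p[2]=zp+.095*np.sin(a); return p
def angle(n):
    c,P=(wcloud() if n=="wrist" else cloud(n)); h=cv2.cvtColor(c['frame'],cv2.COLOR_RGB2HSV).astype(int)
    red=((h[...,0]<6)|(h[...,0]>174))&(h[...,1]>170)&(h[...,2]>40)
    q=P[red]; x=q@HX-PX; y=q@HY-PY; z=q[:,2]-.112; r=np.hypot(x,z)
    k=(abs(y)<.03)&(r<.12)&(r>.05); 
    if k.sum()<8: return None
    a=np.arctan2(np.median(z[k]),-np.median(x[k])); return round((a-np.radians(20))%(2*np.pi),3),int(k.sum())
E
python3 - <<'E'
from m import *
o=np.array([0,0,-.012])
ctrl.move_l(barrel(0)+[0,0,.03],speed=.25)
print(ctrl.move_l(barrel(0)+o,speed=.1,guard=8))
hand.grasp(60); ctrl.pause(.1); print('w',ctrl.current_grip_width(),ctrl.current_time())
for i,th in enumerate(np.arange(.2,2.81,.2)):
    g=ctrl.move_l(barrel(th+.05)+o,speed=.12,guard=35)
    if i%2: print(round(th,2),g,round(ctrl.current_grip_width(),4),np.round(ctrl.current_ft_force(),1))
    if g: break
print(angle("scene"),angle("top"),angle("wrist"),ctrl.current_time())
s=imaging.camera("scene");cv2.imwrite('pics/scene3.png',cv2.resize(s['frame'][120:330,230:450,::-1],None,fx=2.8,fy=2.8))
E
```

```text
False
w 0.039190215103183726 19.2083
0.4 False 0.0399 [-4.6 -6.6  3.3]
0.8 False 0.0395 [-5.8 -6.   5.7]
1.2 False 0.0395 [-5.6 -4.8  7.3]
1.6 False 0.0398 [ 0.2 -2.3 14.2]
2.0 False 0.0395 [ 8.9 -0.2 16. ]
2.4 False 0.0394 [19.6  1.7 12.6]
2.8 False 0.0391 [20.6  4.  21.5]
(np.float64(2.589), 170) None (np.float64(2.513), 1318) 23.7417
```

View pics/scene3.png

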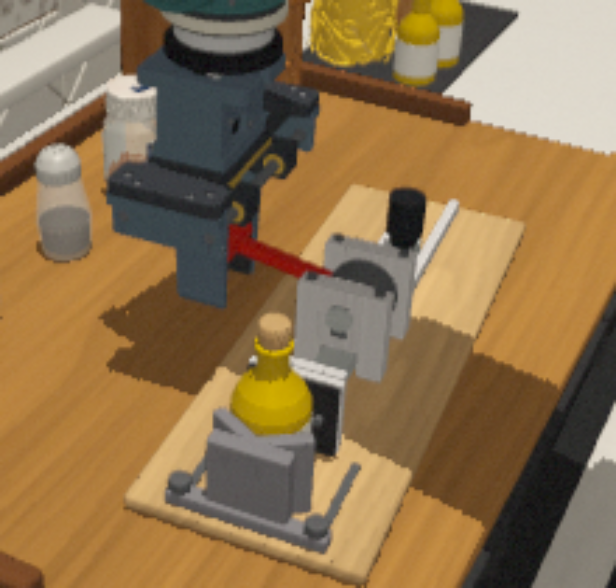

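The lever is over on the far side, with the barrel at (235,240), and the jars and bottle are undisturbed. I'll release it and check.

```bash
python3 - <<'E'
from m import *
hand.gripper_open(); p=np.array(ctrl.current_eef_pos())
ctrl.move_l(p+[0,0,.09],speed=.2)
print(angle("scene"),angle("top"),angle("wrist"))
# press from above with the closed fingers
hand.grasp(10); b=barrel(2.618)
ctrl.move_l(b+[0,0,.05],speed=.15)
print(ctrl.move_l(b+[0,0,.012],speed=.04,guard=12),ctrl.current_eef_pos()[2]-.011-b[2],ctrl.current_ft_force())
ctrl.move_l(np.array(ctrl.current_eef_pos())+[0,0,.12],speed=.2)
ctrl.move_l(np.array([.45,-.25,.30]),speed=.25)
print(angle("scene"),angle("top"),ctrl.current_time())
s=imaging.camera("scene");t=imaging.camera("top")
a=cv2.resize(s['frame'][150:330,190:430],(480,360));c=cv2.resize(t['frame'][110:290,225:425],(400,360))
cv2.imwrite('pics/end.png',cv2.resize(np.hstack([a,c])[:,:,::-1],(792,324)))
E
```

```text
(np.float64(2.587), 269) None (np.float64(2.544), 1793)
True 0.009259543400283565 [-6.0506519   1.57173619 17.48816329]
(np.float64(2.585), 265) (np.float64(2.539), 232) 29.775
```

View pics/end.png

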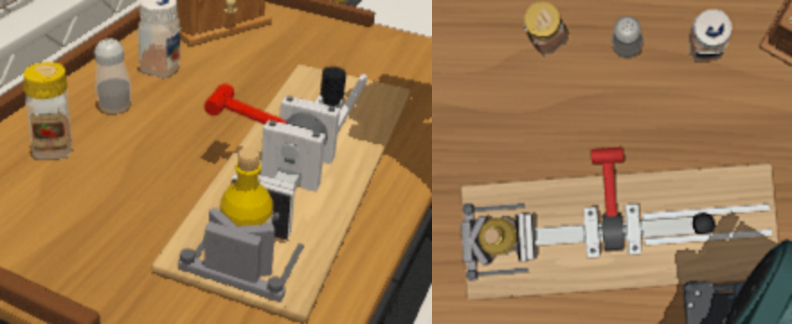

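The picture shows the lever closed on the far side and the bottle upright between jaw and V-block. The jars are in place and the arm is clear.

```bash
python3 -c "
from workcell import finish_job; print(finish_job())"
```

```text
the job is handed in; nothing more can be done
None
```

The job is handed in: the bottle stands upright, held between the sprung jaw and the V-block, the cam lever is locked over centre on the far side, the jars are untouched, and it took about 30 s of the 61 s allowed.

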